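# Put a spare spigot stub away in the tilt-out bin

## Task

A spare spigot stub has been left standing on the bottling table. Tip the wide tilt-out bin forward until it is fully open, put the stub inside it with the other spares, and leave the bin open.

Things in the scene. Friction and masses are not known exactly. Their poses are not given: they have to be found in the camera images.
- stub_center (a point): Centre, 28 mm above the foot, of the loose spigot stub: solid white plastic cylinder, diameter 38 mm (thread ridges on its upper half), 56 high, 40 g, upright (z = its axis) on the table in front of the bins, the only white cylinder there. A flat brass-coloured jar lid (70 across, 17 high) and a wooden offcut (50 x 70 x 40) stand in the same row, in any order.
- wide_bin (a joint): Tilt of the wide bin, rad: 0 shut (as it starts), 0.85 open against its stop; grows as its top comes towards the robot. Stiff hinge (pull of 2 to 5 N at the tab); stays open once past 0.5. The housing's top covers the shut bin. Open, its mouth spans 0 to 75 mm in front of the hinge line, above the front panel, which slopes up to the robot at 41 degrees. Two spare stubs lie in it, left and right.
- wide_hinge (a point): Mid hinge line, 10 mm above table, at the foot of the front panel's inner face. Turns with the bin: x into bin along its floor (shut: level, away from robot), y along hinge to the left, z up the panel. Grey bin in plywood housing 180 wide, 120 deep, 130 high (two others are 100 wide; any order). Panel 6 thick, 114 high; floor 92 deep, 5 thick; inside width 154; sides 100 high in front, 65 behind; back 65.
- wide_tab (a point): Middle of the top edge of the wide bin's pull tab: a plain upright tongue of the front panel, 70 mm wide, 6 thick. Shut, it is 170 mm above the table and stands 40 mm above the housing's top with nothing behind it, so fingers can be hooked behind it (or pinch it) from above. It is 160 mm from the hinge line and swings forward and down about it. Axes as wide_hinge.
Not all that is in view belongs to the job. Leave any pink or red look-alike of the part that bears stub_center alone.

How it is judged (in metres and radians):
On the way:
1. the wide bin is tipped open (beyond 0.6 rad) (value of joint wide_bin above 0.6 rad), for 0.2 s.
At the end, for the whole second after the job is handed in: The wide bin is open (tilt beyond 0.6 rad) and the stub's centre lies inside it: between the side walls (85 mm either side of its middle), 0 to 90 mm behind the front panel's inner face and 0 to 130 mm from the floor, measured along the panel (value of joint wide_bin above 0.6 rad and x of stub_center in the frame of wide_hinge between 0 and 0.09 m and y of stub_center in the frame of wide_hinge between -0.085 and 0.085 m and z of stub_center in the frame of wide_hinge between 0 and 0.13 m); the robot touches nothing.
It also fails if it takes over 58 s, if anything falls off the work surface, if the arm or the gripper's body presses on something with over 40 N, if the wrist force passes 120 N, or if a joint passes its speed limit or range.

## Robot

A 6-joint arm with a two-finger parallel gripper is mounted at the origin on the work surface. World frame = base frame: x ahead of the robot, y to its left, z up, the work surface at z = 0. Lengths are in mm, angles in rad, forces in N, time in s.
With the tool pointing down it reaches from about 350 to 775 mm from the base axis. Payload 7.3 kg.
Tool frame: the origin (TCP) lies at the very end of the fingers, on their centre line; the grasp point (between the pads) lies 19 mm behind it (bot.tcp_to_grasp is the distance from the TCP to the grasp point, in mm); z points along the fingers, y is the direction in which the jaws open and shut (so a half turn about z gives the same grasp; the last joint's range is limited). The gripper opens to 92 mm and grips with 3 to 60 N. Pads are 19 mm wide; open, the fingers measure 130 mm over their backs; the gripper's body (75 mm by 190 mm) begins 47 mm behind the grasp point.
Start: joints at [1.18, 0.342, 1.524, -0, 1.275, -0.146], TCP at [127.224, 509.371, 226.741] pointing down, gripper open.
Joint ranges: [-2.53, 2.53], [-0.77, 2.02], [0.04, 2.7], [-1, 4.14], [0.28, 2.66], [-3.11, 3.11]. Speed limits (rad/s): [2.57, 2.57, 3.14, 3.14, 3.14, 3.14].

## Interface

Orientations are given as [roll, pitch, yaw] about the fixed x, y, z axes, in that order (R = Rz(yaw) Ry(pitch) Rx(roll)).
In Python, from plant import bot gives the robot as it stands. The module is installed in compiled form; this text tells all that it offers.
- The arm moves only by the tool carry_out, never from a script. Its argument "motion" is a list of rows, each a list of 5 numbers: the closure, from 0 (fully open) to 1 (shut), then the shift along the tool's x, y, z in mm, then the turn about the tool's z in degrees. In form: [[claw, dx, dy, dz, spin], ...]. A call has 1 to 10 rows; each row is the pose to reach, as a shift and turn from the pose measured when the call began, along the tool's axes at that moment; what a row does not reach only later rows make up. A row lasts 1/8 s, in which the tool goes at most 62.5 mm and 10.7 degrees, less where a joint would pass 70% of its speed; a pose out of reach is approached as far as the arm can. A call with a gripper value outside its range is refused whole. The fingers move at their own pace and stop on an object; the grip force is fixed at half the most. Time passes only in rows, so rows that repeat a pose let the fingers close. It gives the time, the measured TCP pose, the force and the opening at its end, in the units of the state.
- bot.get_obs(): the state, without advancing time (a new reading comes with each control period).
- bot.capture(name): name is "side" or "top"; returns a dict with "color" (420x560x3 uint8, red, green, blue), "depth" (420x560 float32, mm along the optical axis (not along the pixel's ray), 0 where there is no reading), "K" (3x3 intrinsics, pixels), "camera_from_world" (4x4, takes a point from world to camera coordinates). Camera axes: x right, y down, z forward; pixel columns grow to the right and rows downward; lengths in mm; the calibration is good to about 2 mm. A picture is of the moment at which its call begins.
- bot.close_job(): hands the job in, once; it reports no verdict.
The state is a dict: "time": time; "joint_positions": joint angles; "dq": joint speeds; "tau": joint torques, N m; "tool_pos": TCP position; "tcp_rot": TCP orientation; "contact_force": force on the tool from outside, world axes, zero at the start; "moment": the same for the moment, N m; "grip_width": finger opening in mm.
Only numpy, scipy, OpenCV 4.12 (cv2) and the standard library are available. Lean on these libraries where they do the work, as an engineer would, in place of code of your own. Each camera call takes 0.05 s, during which the arm holds its last target.

## Working session

There is one attempt and no reset: what is moved stays moved. The work goes in short steps, Python scripts to look and compute and a tool call to move; the robot and the scene stay as the last step left them, time stands still between calls to the robot, and variables do not carry over. Pictures are saved under pics/ and viewed, and the job is handed in when it is done.

Besides the shell and the picture viewer there is one more tool, called after "Request:" as name(argument=value, ...), one argument or row to a line, values as JSON. carry_out: Moves the arm, as the interface text tells. Its arguments: {"type":"object","properties":{"motion":{"type":"array","items":{"type":"array","items":{"type":"number"}}}},"required":["motion"]}

```bash
mkdir -p pics; cat > h.py <<'E'
import numpy as np, cv2
from plant import bot
def cap(n,fn):
    d=bot.capture(n); cv2.imwrite('pics/'+fn,d['color'][:,:,::-1]); np.savez('pics/'+fn[:-4]+'.npz',**d); return d
def pt(d,u,v,dep=None):
    if dep is None: dep=d['depth'][v,u]
    p=np.linalg.inv(d['K'])@np.array([u,v,1.])*dep
    return (np.linalg.inv(d['camera_from_world'])@np.append(p,1))[:3]
def world(d):
    v,u=np.mgrid[:420,:560]; z=d['depth']
    p=np.stack([u,v,np.ones_like(u)],-1)@np.linalg.inv(d['K']).T*z[...,None]
    T=np.linalg.inv(d['camera_from_world']); return p@T[:3,:3].T+T[:3,3]
E
python3 - <<'E'
from h import *
print(bot.get_obs())
for n in('side','top'):
    d=cap(n,n+'0.png'); T=np.linalg.inv(d['camera_from_world']); print(n,T.round(2),d['K'][0,0])
E
```

```text
{'time': 0.0, 'joint_positions': array([ 1.17999857e+00,  3.42709534e-01,  1.52500260e+00,  7.75742332e-06,
        1.27538720e+00, -1.45948128e-01]), 'dq': array([-3.61814274e-05, -9.18368581e-04,  7.69528111e-04, -7.07883042e-04,
       -2.77107777e-04, -4.01130742e-04]), 'tau': array([ 2.53778446e-03, -4.31245172e+01, -2.44224000e+01,  7.18813855e-02,
        5.58131863e-02, -9.41872986e-05]), 'tool_pos': array([127.06233342, 508.98288322, 226.05683371]), 'tcp_rot': array([-3.14010307e+00, -2.26456582e-04,  2.89674059e+00]), 'contact_force': array([-0.25997023, -0.34933859, -1.23577507]), 'moment': array([-0.02896379, -0.03371488,  0.02252629]), 'grip_width': 92.05937501476656}
side [[-8.0000e-01 -4.4000e-01  4.0000e-01  1.5666e+02]
 [-5.9000e-01  5.9000e-01 -5.4000e-01  4.4863e+02]
 [ 0.0000e+00 -6.7000e-01 -7.4000e-01  7.5828e+02]
 [ 0.0000e+00  0.0000e+00  0.0000e+00  1.0000e+00]] 413.39376856059687
top [[-0.0000e+00 -1.0000e+00  8.0000e-02  4.2907e+02]
 [-1.0000e+00 -0.0000e+00 -3.0000e-02  1.8700e+00]
 [ 3.0000e-02 -8.0000e-02 -1.0000e+00  1.2470e+03]
 [ 0.0000e+00  0.0000e+00  0.0000e+00  1.0000e+00]] 546.8987067150374
```

View pics/side0.png

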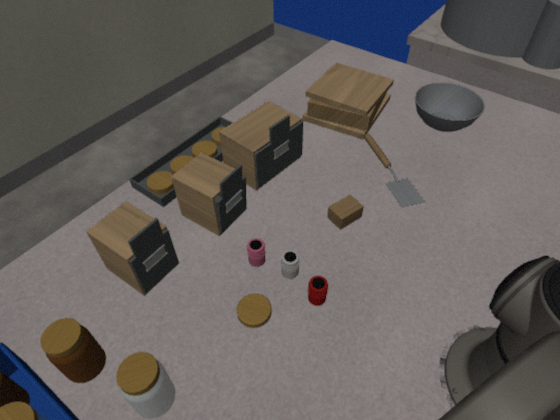

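View pics/top0.png

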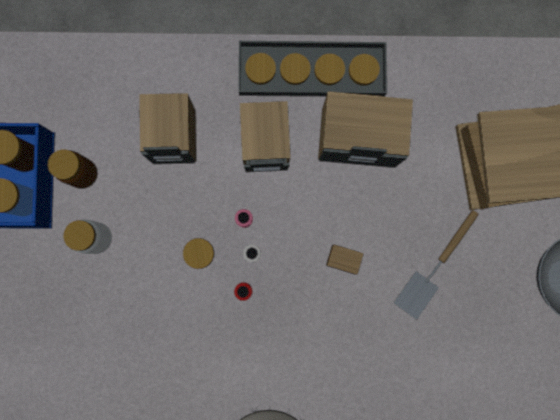

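```bash
python3 - <<'E'
from h import *
s=dict(np.load('pics/side0.npz'));t=dict(np.load('pics/top0.npz'))
a=cv2.resize(s['color'][90:310,190:350],None,fx=2.5,fy=2.5,interpolation=2)
b=cv2.resize(t['color'][80:300,230:420],None,fx=2.1,fy=2.5,interpolation=2)
b=cv2.convertScaleAbs(np.hstack([a,b]),alpha=1.8); cv2.imwrite('pics/crop.png',b[:,:,::-1])
W=world(t)
for n,(u,v) in dict(white=(251,254),pink=(244,218),red=(243,292),offcut=(345,258),lid=(198,253)).items(): print(n,W[v,u].round(1))
# white: pixels near with z 50..62
for d,nm,(u,v) in((t,'top',(251,254)),(s,'side',(290,262))):
    W=world(d); m=np.zeros((420,560),bool); m[v-16:v+16,u-14:u+14]=1
    m&=(W[...,2]>48)&(W[...,2]<64); P=W[m]; c,r=cv2.minEnclosingCircle(P[:,:2].astype(np.float32)); print(nm,c,r,P[:,2].max(),len(P))
# housing top & tab
for d,nm,(u0,u1,v0,v1) in((t,'top',(310,420,80,175)),(s,'side',(210,315,95,195))):
    W=world(d); m=np.zeros((420,560),bool); m[v0:v1,u0:u1]=1
    mh=m&(abs(W[...,2]-130)<5); P=W[mh]; print(nm,'house',cv2.minAreaRect(P[:,:2].astype(np.float32)),np.median(P[:,2]))
    mt=m&(W[...,2]>142); P=W[mt]; print(len(P)); 
    if len(P): print('tab',cv2.minAreaRect(P[:,:2].astype(np.float32)),P.max(0),P.min(0),np.median(P,axis=0))
E
```

```text
white [452.   38.1  57.9]
pink [530.9  53.9  51.9]
red [370.3  54.8  59.7]
offcut [ 443.6 -168.6   42.5]
lid [455.  157.4  20.1]
top (453.955078125, 36.441131591796875) 19.652870178222656 63.8242818433273 251
side (453.2573547363281, 36.7964973449707) 19.705303192138672 60.382556248168044 243
top house ((721.1056518554688, -207.47393798828125), (180.86317443847656, 128.43026733398438), 85.1357650756836) 130.37099198937926
240
tab ((562.9248046875, -99.26123046875), (53.38967514038086, 331.2462158203125), 43.77114486694336) [ 666.63716668    1.86972871 1247.00305168] [ 429.07350369 -235.19993886  142.16597726] [ 658.85977613 -193.27081288  168.27654847]
side house ((714.65185546875, -125.84573364257812), (148.761474609375, 359.96197509765625), 4.240677356719971) 130.22411916755766
539
tab ((465.5374755859375, 146.85670471191406), (143.8311004638672, 851.5936279296875), 36.080177307128906) [665.36064223 448.63071808 758.27545818] [ 156.65691667 -239.60668802  142.00215858] [632.59300128 -18.54525222 160.9808796 ]
```

View pics/crop.png

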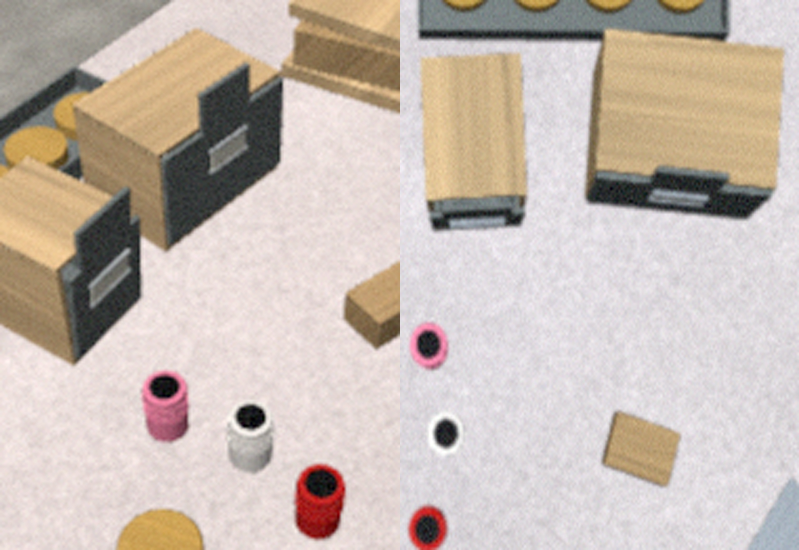

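The only white cylinder is at side (290,264) and top (251,254), so that is the stub. The pink look-alike at side (257,252) and the red one at side (317,290) don't fit. The wide bin is the widest of the three, at top (365,130). Next I measure the tab.

```bash
python3 - <<'E'
from h import *
s=dict(np.load('pics/side0.npz'));t=dict(np.load('pics/top0.npz'))
for d,nm,(u0,u1,v0,v1) in((t,'top',(310,420,80,175)),(s,'side',(245,315,95,195))):
    W=world(d); m=np.zeros((420,560),bool); m[v0:v1,u0:u1]=1; m&=d['depth']>0
    mh=m&(abs(W[...,2]-130)<4)&(W[...,0]>665); P=W[mh]; print(nm,'house',cv2.minAreaRect(P[:,:2].astype(np.float32)))
    for lo,hi in((142,175),(164,176)):
        P=W[m&(W[...,2]>lo)&(W[...,2]<hi)]; print(len(P),cv2.minAreaRect(P[:,:2].astype(np.float32)),P.max(0).round(1),np.median(P,axis=0).round(1),np.polyfit(P[:,1],P[:,0],1))
E
```

```text
top house ((722.8975830078125, -207.14451599121094), (180.92547607421875, 124.21627044677734), 85.7446060180664)
199 ((660.7041625976562, -201.0933837890625), (68.35952758789062, 7.1062235832214355), 85.16714477539062) [ 666.6 -167.   174.8] [ 659.7 -200.7  166.7] [8.30278226e-02 6.76385568e+02]
119 ((660.71728515625, -201.29327392578125), (67.96337127685547, 7.046385765075684), 85.16714477539062) [ 666.6 -167.5  174.8] [ 660.4 -201.1  169.3] [8.37263884e-02 6.77410307e+02]
side house ((723.9276733398438, -206.71688842773438), (186.7313690185547, 120.75804901123047), 87.58527374267578)
235 ((659.8355102539062, -202.6441650390625), (73.96928405761719, 8.480696678161621), 85.87023162841797) [ 665.4 -165.6  173. ] [ 659.1 -197.9  159.2] [9.13813986e-02 6.77249767e+02]
78 ((660.4191284179688, -200.97210693359375), (67.33519744873047, 7.519915580749512), 85.80451202392578) [ 665.4 -167.5  173. ] [ 659.7 -198.3  169. ] [8.64374020e-02 6.76998617e+02]
```

Request:
carry_out(
  motion=[
    [1,-48,-37,0,-4],
    [1,-95,-74,0,-9.2],
    [1,-143,-111,0,-9.2],
    [1,-190,-148,0,-9.2],
    [1,-238,-185,0,-9.2],
    [1,-286,-222,0,-9.2],
    [1,-333,-259,0,-9.2],
    [1,-381,-296,0,-9.2],
    [1,-428,-333,0,-9.2],
    [1,-476,-370,0,-9.2],
  ],
)

```text
time: 1.35
tool_pos: [500.0, 32.9, 226.3]
tcp_rot: [-3.141, -0.001, 3.057]
contact_force: [0.8, 1.0, -0.6]
grip_width: 0.6
```

Request:
carry_out(
  motion=[
    [1,-41,-44,0,0],
    [1,-82,-88,0,0],
    [1,-123,-132,0,0],
    [1,-164,-176,0,0],
    [1,-205,-220,0,0],
    [1,-205,-220,0,0],
    [1,-205,-220,30,0],
    [1,-205,-220,60,0],
    [1,-205,-220,80,0],
    [1,-205,-220,80,0],
  ],
)

```text
time: 2.6
tool_pos: [684.2, -202.3, 144.5]
tcp_rot: [3.141, -0.005, 3.058]
contact_force: [-0.0, -0.3, 0.2]
grip_width: 0.4
```

```bash
python3 - <<'E'
from h import *
s=cap('side','side1.png')
cv2.imwrite('pics/c1.png',cv2.resize(s['color'][40:260,150:350],None,fx=2.7,fy=2.7)[:,:,::-1])
o=bot.get_obs();print(o['tool_pos'],o['contact_force'])
E
```

```text
[ 685.05156972 -202.81899388  146.2625059 ] [-1.0177815  -0.18446564 -0.17874114]
```

View pics/c1.png

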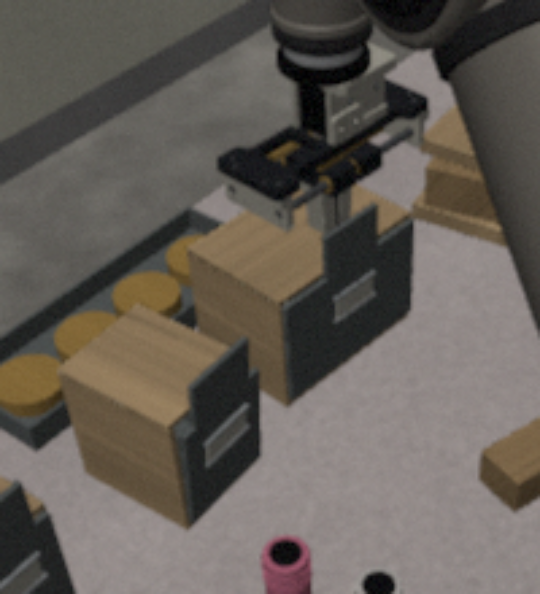

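Request:
carry_out(
  motion=[
    [1,12,0,0,0],
    [1,25,0,1,0],
    [1,39,0,3,0],
    [1,52,0,6,0],
    [1,65,0,11,0],
    [1,77,0,17,0],
    [1,89,0,24,0],
    [1,100,0,32,0],
    [1,108,0,39,0],
    [1,108,0,39,0],
  ],
)

```text
time: 3.9
tool_pos: [577.1, -193.7, 108.0]
tcp_rot: [-3.141, -0.002, 3.058]
contact_force: [0.5, 0.2, 0.5]
grip_width: 0.5
```

```bash
python3 - <<'E'
from h import *
s=cap('side','side2.png')
cv2.imwrite('pics/c2.png',cv2.resize(s['color'][40:260,150:350],None,fx=2.7,fy=2.7)[:,:,::-1])
o=bot.get_obs();print(o['tool_pos'],o['contact_force'])
E
```

```text
[ 577.54819126 -193.80535737  108.10180995] [-0.26536107 -0.21554842 -0.68839122]
```

View pics/c2.png

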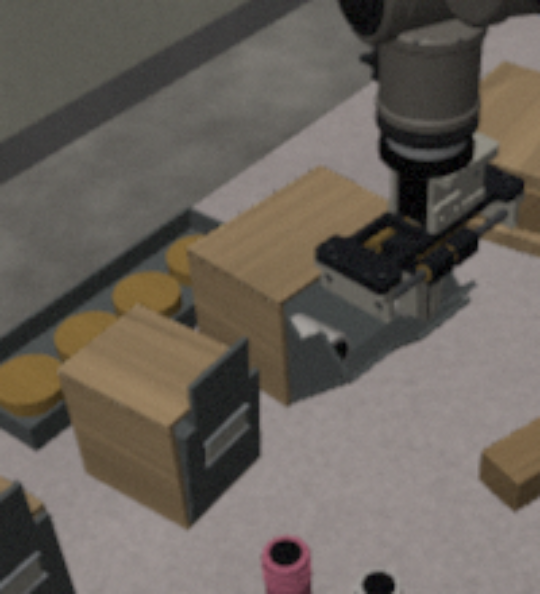

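Request:
carry_out(
  motion=[
    [1,4,0,3,0],
    [1,7,0,5,0],
    [1,9,0,7,0],
    [1,9,0,7,0],
  ],
)

```text
time: 4.45
tool_pos: [569.2, -193.2, 101.6]
tcp_rot: [-3.14, 0.0, 3.058]
contact_force: [3.3, -0.4, 1.9]
grip_width: 0.7
```

Request:
carry_out(
  motion=[
    [1,3,0,3,0],
    [1,5,0,4,0],
    [1,5,0,4,0],
  ],
)

```text
time: 4.82
tool_pos: [568.7, -193.4, 101.0]
tcp_rot: [-3.138, 0.012, 3.057]
contact_force: [10.4, 3.3, 12.0]
grip_width: 0.4
```

Request:
carry_out(
  motion=[
    [1,-6,0,-40,0],
    [1,-6,0,-90,0],
    [0,30,44,-90,0],
    [0,60,88,-90,0],
    [0,90,132,-90,0],
    [0,115,176,-90,0],
    [0,134,220,-90,0],
    [0,134,220,-90,0],
    [0,134,220,-90,0],
  ],
)

```text
time: 5.95
tool_pos: [452.6, 37.1, 188.6]
tcp_rot: [-3.138, 0.012, 3.058]
contact_force: [-1.1, -0.1, 0.2]
grip_width: 65.7
```

```bash
python3 - <<'E'
from h import *
s=cap('side','side3.png');t=cap('top','top3.png')
cv2.imwrite('pics/c3.png',np.hstack([cv2.resize(s['color'][70:300,180:380],None,fx=2,fy=2),cv2.resize(t['color'][70:300,220:420],None,fx=2,fy=2)])[:,:,::-1])
o=bot.get_obs();print(o['tool_pos'],o['contact_force'],o['tcp_rot'])
W=world(t)
# bin frame sections in the top view
h=np.array([663.5,-201.8,10]);ex=np.array([.9965,-.084,0]);ey=np.array([.084,.9965,0])
m=np.zeros((420,560),bool); m[100:230,310:430]=1; m&=t['depth']>0
Q=W-h; X=Q@ex; Y=Q@ey
for y in(-70,-45,-25,0,25,45,70):
    print(y,[(x,round(float(np.median(W[...,2][m&(abs(X-x)<4)&(abs(Y-y)<6)])),0)) if (m&(abs(X-x)<4)&(abs(Y-y)<6)).any() else (x,None) for x in range(-120,8,10)])
E
```

```text
[452.96014216  36.50006032 188.49961067] [0.31418628 0.2428475  0.88908796] [-3.13806525  0.01165337  3.05618359]
-70 [(-120, 1.0), (-110, 1.0), (-100, -1.0), (-90, 2.0), (-80, 75.0), (-70, 72.0), (-60, 63.0), (-50, 56.0), (-40, 47.0), (-30, 73.0), (-20, 74.0), (-10, 70.0), (0, 129.0)]
-45 [(-120, -1.0), (-110, -1.0), (-100, None), (-90, 83.0), (-80, 80.0), (-70, 73.0), (-60, 64.0), (-50, 56.0), (-40, 51.0), (-30, 80.0), (-20, 78.0), (-10, 76.0), (0, 78.0)]
-25 [(-120, 4.0), (-110, 104.0), (-100, 100.0), (-90, 90.0), (-80, 83.0), (-70, 73.0), (-60, 64.0), (-50, 56.0), (-40, 46.0), (-30, 37.0), (-20, 30.0), (-10, 19.0), (0, 20.0)]
0 [(-120, 4.0), (-110, 108.0), (-100, 99.0), (-90, 91.0), (-80, 81.0), (-70, 73.0), (-60, 63.0), (-50, 56.0), (-40, 44.0), (-30, 37.0), (-20, 28.0), (-10, 19.0), (0, 20.0)]
25 [(-120, 3.0), (-110, 55.0), (-100, 94.0), (-90, 88.0), (-80, 79.0), (-70, 73.0), (-60, 65.0), (-50, 55.0), (-40, 48.0), (-30, 38.0), (-20, 29.0), (-10, 21.0), (0, 124.0)]
45 [(-120, 0.0), (-110, 0.0), (-100, 0.0), (-90, 1.0), (-80, 76.0), (-70, 73.0), (-60, 64.0), (-50, 54.0), (-40, 46.0), (-30, 77.0), (-20, 80.0), (-10, 78.0), (0, 79.0)]
70 [(-120, -1.0), (-110, -1.0), (-100, -1.0), (-90, 1.0), (-80, 74.0), (-70, 73.0), (-60, 65.0), (-50, 54.0), (-40, 46.0), (-30, 67.0), (-20, 68.0), (-10, 65.0), (0, 72.0)]
```

View pics/c3.png

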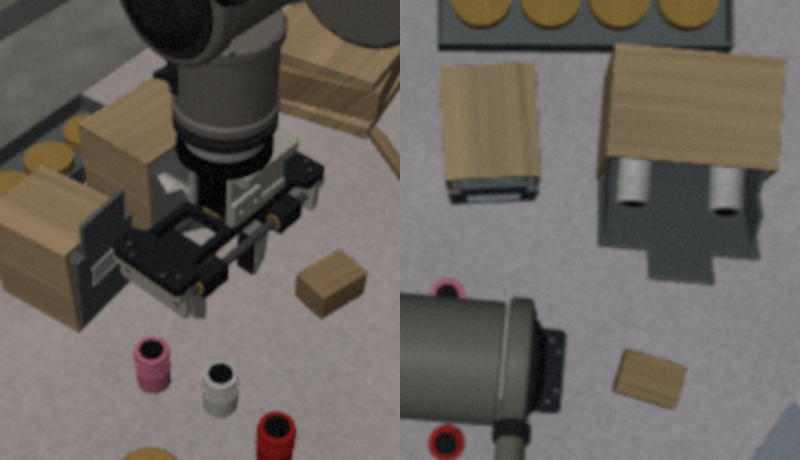

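Request:
carry_out(
  motion=[
    [0,0,0,40,0],
    [0,0,0,85,0],
    [0,0,0,125,0],
    [0,0,0,150,0],
    [0,0,0,165,0],
    [0,0,0,165,0],
    [1,0,0,165,0],
    [1,0,0,165,0],
    [1,0,0,165,0],
    [1,0,0,165,0],
  ],
)

```text
time: 7.3
tool_pos: [455.0, 35.8, 23.8]
tcp_rot: [-3.138, 0.012, 3.056]
contact_force: [0.4, -0.0, -0.0]
grip_width: 56.6
```

Request:
carry_out(
  motion=[
    [1,0,0,0,0],
    [1,0,0,0,0],
    [1,0,0,0,0],
    [1,0,0,0,0],
  ],
)

```text
time: 7.8
tool_pos: [455.0, 35.9, 23.9]
tcp_rot: [-3.138, 0.012, 3.056]
contact_force: [0.2, 0.3, 1.8]
grip_width: 37.2
```

Request:
carry_out(
  motion=[
    [1,0,0,-40,0],
    [1,0,0,-90,0],
    [1,0,0,-130,0],
    [1,-39,-44,-130,0],
    [1,-78,-88,-130,0],
    [1,-117,-132,-130,0],
    [1,-156,-176,-130,0],
    [1,-195,-219,-130,0],
    [1,-195,-219,-130,0],
    [1,-195,-219,-130,0],
  ],
)

```text
time: 9.05
tool_pos: [628.3, -198.0, 156.1]
tcp_rot: [-3.139, 0.01, 3.056]
contact_force: [0.4, 0.6, -0.2]
grip_width: 37.5
```

```bash
python3 - <<'E'
from h import *
s=cap('side','side4.png')
cv2.imwrite('pics/c4.png',cv2.resize(s['color'][40:260,150:350],None,fx=2.7,fy=2.7)[:,:,::-1])
o=bot.get_obs();print(o['tool_pos'],o['contact_force'],o['grip_width'])
E
```

```text
[ 628.31647474 -197.41649224  156.59486973] [ 1.12264813  0.07515308 -1.27100551] 37.80537991804141
```

View pics/c4.png

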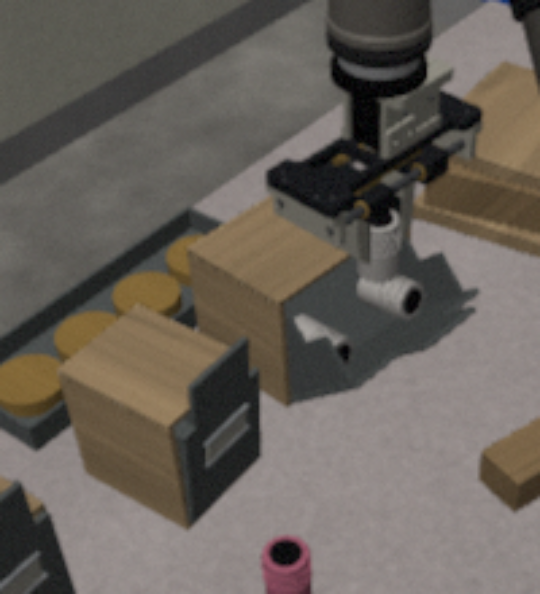

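Request:
carry_out(
  motion=[
    [1,-3,0,25,0],
    [1,-3,0,50,0],
    [1,-3,0,64,0],
    [1,-3,0,71,0],
    [1,-3,0,71,0],
    [1,-3,0,71,0],
  ],
)

```text
time: 9.85
tool_pos: [632.5, -198.1, 86.7]
tcp_rot: [-3.138, 0.012, 3.057]
contact_force: [0.5, -0.4, -0.9]
grip_width: 37.5
```

Now I release with a partial opening, then rise.

Request:
carry_out(
  motion=[
    [0.4,0,0,0,0],
    [0.4,0,0,0,0],
    [0.4,0,0,0,0],
    [0.4,0,0,0,0],
    [0.4,0,0,-30,0],
    [0.4,0,0,-70,0],
    [0.4,0,0,-120,0],
    [0.4,60,0,-140,0],
    [0.4,120,0,-140,0],
    [0.4,180,0,-140,0],
  ],
)

```text
time: 11.1
tool_pos: [449.7, -181.9, 224.7]
tcp_rot: [-3.138, 0.013, 3.057]
contact_force: [0.2, -0.3, 0.5]
grip_width: 55.6
```

Request:
carry_out(
  motion=[
    [0.4,0,50,0,0],
    [0.4,0,100,0,0],
    [0.4,0,150,0,0],
    [0.4,0,200,0,0],
    [0.4,0,200,0,0],
    [0.4,0,200,0,0],
  ],
)

```text
time: 11.85
tool_pos: [466.6, 17.0, 224.0]
tcp_rot: [-3.137, 0.013, 3.058]
contact_force: [-0.1, -0.5, -0.9]
grip_width: 55.3
```

```bash
python3 - <<'E'
from h import *
s=cap('side','side5.png');t=cap('top','top5.png')
cv2.imwrite('pics/c5.png',np.hstack([cv2.resize(s['color'][70:270,180:380],None,fx=2,fy=2),cv2.resize(t['color'][70:270,220:420],None,fx=2,fy=2)])[:,:,::-1])
o=bot.get_obs();print(o['time'],o['tool_pos'],o['contact_force'],o['grip_width'])
h=np.array([663.5,-201.8,10]);ex=np.array([.9965,-.084,0]);ey=np.array([.084,.9965,0])
for d in(s,t):
    W=world(d);Q=W-h;X=Q@ex;Y=Q@ey;Z=Q[...,2]
    m=(d['depth']>0)&(abs(Y)<28)&(X<-2)&(X>-110)&(Z>5)&(Z<130)
    p=m&(X<-55); a=np.arctan2(-X[p],Z[p]); print('tilt',np.median(a) if p.any() else None)
    q=m&(X*np.cos(.85)+Z*np.sin(.85)>6)
    A=np.c_[X*np.cos(.85)+0*X,][0:0]
    print(q.sum(), (X*np.cos(.85)+Z*np.sin(.85))[q].min().round(),(X*np.cos(.85)+Z*np.sin(.85))[q].max().round(),Y[q].min().round(),Y[q].max().round(),(-X*np.sin(.85)+Z*np.cos(.85))[q].min().round(),(-X*np.sin(.85)+Z*np.cos(.85))[q].max().round())
E
```

```text
11.95 [466.61016369  16.25425985 223.92522905] [ 0.37701563 -0.36506999 -0.52879834] 54.787649232797925
tilt 0.841786434988851
65 21.0 42.0 3.0 18.0 35.0 59.0
tilt 0.8418553943178873
262 6.0 49.0 -20.0 18.0 33.0 63.0
```

View pics/c5.png

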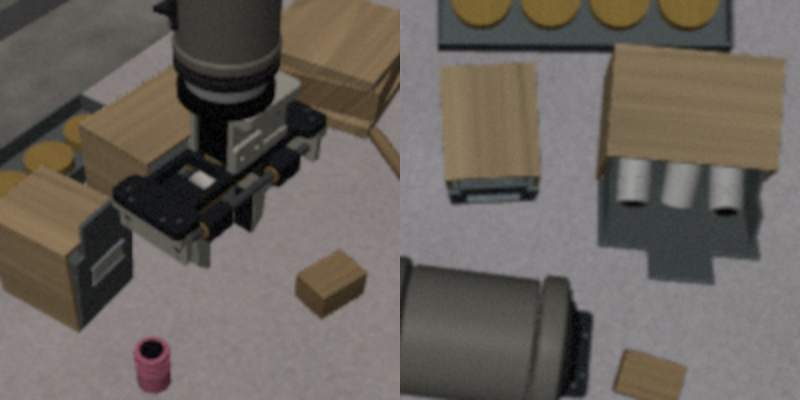

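Request:
carry_out(
  motion=[
    [0.4,0,0,0,0],
    [0.4,0,0,0,0],
    [0.4,0,0,0,0],
    [0.4,0,0,0,0],
  ],
)

```text
time: 12.45
tool_pos: [466.6, 16.1, 223.9]
tcp_rot: [-3.137, 0.013, 3.055]
contact_force: [-0.3, -0.7, -0.5]
grip_width: 54.9
```

```bash
python3 - <<'E'
from h import *
a=np.load('pics/top5.npz')['color'];t=cap('top','top6.png')
print(cv2.absdiff(a,t['color'])[120:200,310:420].mean(), abs(np.load('pics/top3.npz')['color'].astype(int)-t['color'])[120:200,310:420].mean())
bot.close_job()
E
```

```text
2.5220454545454545 5.228522727272727
the job is handed in; nothing more can be done
```

The stub is in the wide bin with the other spares, the bin is open, and I handed the job in at about 12.5 s. I pulled the bin open from behind its tab until it met its stop, with about 16 N on the tool. I then gripped the white stub (37 mm measured between the fingers), released it between the two spares and moved the arm clear.

- **Bin tilt:** both cameras gave about 0.84 rad after the release.
- **Stub position:** the top view shows it lying between the two spares. Its visible surface is 6 to 49 mm behind the panel, within 20 mm of the bin's middle, and 33 to 63 mm up the panel. The side camera saw only a small part of it because the gripper was in the way, and that part agreed.
- **Robot:** it was in free space with about 1 N or less on the tool. The pink look-alike still stood in its place in the last pictures. I didn't look at the red one again after lifting the stub, but the arm never went near it.
- **Settling:** the last two top pictures, about half a second apart, differed only slightly over the bin, by about 2.5 grey levels on average. I took that as camera noise and did not check it further.

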